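Fit a filter cassette and wind up its ratchet clamp

ROBOT

A 6-joint arm with a two-finger parallel gripper is mounted at the origin on the work surface. World frame = base frame: x ahead of the robot, y to its left, z up, the work surface at z = 0. Lengths are in m, angles in rad, forces in N, time in s.
With the tool pointing down it reaches from about 0.425 to 0.95 m from the base axis. Payload 3.5 kg.
Tool frame: the origin (TCP) lies at the very end of the fingers, on their centre line; the grasp point (between the pads) lies 19 mm behind it (env.tcp_to_grasp is the distance from the TCP to the grasp point, in m); z points along the fingers, y is the line along which they close (so a half turn about z gives the same grasp; the last joint's range is limited). The gripper opens to 85 mm and grips with 20 to 120 N. Pads are 22 mm wide; open, the fingers measure 114 mm over their backs; the gripper's body (76 mm by 85 mm) begins 54 mm behind the grasp point. The pads swing forward as they close: fully open they stand 13 mm farther back than shut.
Start: joints at [1.04, 0.286, 1.577, -0, 1.279, -0.15], TCP at [0.251, 0.627, 0.231] pointing down, gripper open.
Joint ranges: [-2.77, 2.77], [-0.9, 2.22], [0.21, 2.48], [-1.53, 4.67], [0.24, 2.81], [-2.84, 2.84]. Speed limits (rad/s): [2.79, 2.79, 3.14, 3.14, 3.14, 3.14].

INTERFACE

Orientations are given as a rotation vector (axis times angle).
In Python, from bench import env gives the robot as it stands. Calls block until the motion is done:
- env.goto(position, orientation): joint-space move of the TCP to a pose.
- env.move_l(position, rot=None, v=0.15, threshold=None): straight line of the TCP; rot=None keeps the orientation; v is the mean speed in m/s. With threshold (N) it stops when the force on the tool has changed by that much, and returns True; else False.
- env.movej(angles): joint-space move.
- env.move_gripper(opening, f_grip=None): finger opening in m; f_grip is the grip in N (None keeps the last); returns when the fingers have stopped.
- env.sleep(seconds).
- env.inverse_kinematics(position, orientation): joint angles nearest the present ones, or None.
- env.get_state(): the state.
- env.read_camera(name): name is "scene" or "top" or "wrist"; returns a dict with "color" (384x512x3 uint8, blue, green, red), "depth" (384x512 float32, m along the optical axis (not along the pixel's ray), 0 where there is no reading), "fx", "fy", "cx", "cy" (pixels), "origin" and "attitude" of the camera in the world. Camera axes: x right, y down, z forward; pixel columns grow to the right and rows downward; lengths in m; the calibration is good to about 2 mm. A picture is of the moment at which its call begins.
A pose or a line that the arm cannot do raises env.PlanningError and nothing moves.
- env.finish_job(): hands the job in; it is judged then, once.
The state is a dict: "time": time; "joints": joint angles; "joint_vel": joint speeds; "tau": joint torques, N m; "ee_pos": TCP position; "tcp_rot": TCP orientation; "ft_force": force on the tool from outside, world axes, zero at the start; "torque": the same for the moment, N m; "width": finger opening in m; "finger_force": force on a finger pad.
Only numpy, scipy, OpenCV 4.12 (cv2) and the standard library are available. Lean on these libraries where they do the work, as an engineer would, in place of code of your own. Each camera call takes 0.05 s, during which the arm holds its last target. There are 200 camera calls.

TASK

Stand the new filter cassette, pull tab up, in the open filter box between the pressure plate and the foam gasket and let go of it. Then wind the ratchet knob clockwise until the plate has pushed the filter against the gasket and you feel it begin to squeeze, go on for about two more clicks, and let go with the sprung pawl holding the squeeze. Do not crush the gasket, and leave the cover, screwdriver, tape roll and grease tin where they are.

Things in the scene. Friction and masses are not known exactly. Their poses are not given: they have to be found in the camera images.
- filter: New filter cassette, white pleats in a grey plastic frame: 48 mm thick (x) x 130 wide (y) x 105 high, standing upright on the bench, about 0.3 kg. Origin: centre of the underside, z up. On top a plain pull tab, 16 (x) x 60 (y) mm, from 105 to 141 mm above the origin: grip it across its 16 mm from above. The same both ways round.
- filter_box: Grey sheet-metal filter box, fixed to the bench, its cover off: ratchet head at one end, open filter chamber in the middle, outlet duct at the other end. x (level): the clamping direction, from ratchet head through filter to outlet; y across; z up. Origin: on the bench 44 mm ahead (+x) of point chamber. Heights: knob 141 mm, outlet 116, chamber walls 100.
- chamber (a point): Middle of the chamber floor (4 mm above the bench), in the plane of the pressure plate's face when wound right back; axes as filter_box. Chamber open above, y from -71 to 71 mm. The adjustable gasket, a foam frame facing the plate, has its face at x = 60 to 78 mm: not measured, to be felt. A filter set down with its centre at x = 29, y = 0 mm goes in freely.
- plate: Pressure plate, steel frame 126 mm wide, 94 high, in the chamber; only the knob moves it, 12 mm per radian (4.7 mm per click) towards the gasket. Origin: middle of the face that meets the filter, at floor level; at the start it lies at point chamber. Until the foam is met it just slides the filter with 1 to 3 N. The foam gives 1.7 N per mm, so each click then adds about 8 N.
- knob_grip (a point): On the knob's upright axis at the height to grip, 68 mm behind (-x) point chamber. Black wing knob: bar 56 mm long (this point's x) x 14 thick (y), from 23 mm below to 13 mm above this point. Pinch it across its 14 mm; room is free all round it. Clockwise from above winds. Free turning takes 0.05 N m, friction shifting it 0.03 up or down; each click of squeeze adds 0.1.
- ratchet (a point): On the same axis, at the steel ratchet wheel under the knob: 60 mm across, 16 teeth of 0.393 rad, top face 32 mm below knob_grip; sprung pawl beside it. At the start a tooth rests on the pawl. Winding, the pawl rides up a tooth and drops behind it (a click) every 0.393 rad; 0.1 rad more makes sure. Let go, the wheel falls back onto the last tooth clicked and stays; it cannot turn back.
- gasket_side (a point): On the chamber floor below the far end wall behind the gasket, 106 mm ahead (+x) of point chamber. Two clicks past the first squeeze leave 5 to 14 N between plate and filter (its friction takes up to 3 N). The seal wants 4.5 to 18 N; 25 N crushes the foam. It takes 2.5 to 6.4 clicks to the first squeeze, 4 to 8 in all: more than one grip of the knob.
- cover: Grey sheet-metal cover of the box, 178 x 160 x 4 mm with a bow handle, lying on the bench beyond the filter. Bystander. Origin: centre of the underside.
- screwdriver: Screwdriver, 200 mm long, black handle, lying on the bench beyond the box. Bystander. Origin: middle of its length, underside.
- tape: Roll of aluminium tape, 80 mm across, 48 mm high, flat on the bench between robot and box. Bystander. Origin: centre of the underside.
- grease: Tin of grease, 70 mm across, 65 mm high, standing on the bench on the robot's side of the box, near the filter. Bystander. Origin: centre of the underside.
Things that resemble listed ones, but are neither listed nor needed, are in the scene too. What is meant by the filter is not blue or brown, and is the smaller of those in its own colour.

How it is judged:
On the way:
1. the filter stands upright on the chamber floor between plate and gasket, let go, and not yet clamped (x of filter in the frame of chamber between 0.02 and 0.07 m and y of filter in the frame of chamber between -0.009 and 0.009 m and z of filter in the frame of chamber below 0.004 m and angle between filter's own z axis and vertical below 0.06 rad and angle between the x axis of filter and the x axis of chamber, either way round below 0.12 rad and contact force between the fingers and filter below 0.3 N and contact force between plate and filter below 3 N), for 0.2 s.
At the end, for the whole second after the job is handed in: The filter stands upright (3 degrees) and square (7 degrees) on the chamber floor, its centre within 9 mm of the middle across and 20 to 70 mm ahead of the wound-back plate's face, pressed between plate and gasket with 4.5 to 18 N that the pawl holds by itself, everything at rest (x of filter in the frame of chamber between 0.02 and 0.07 m and y of filter in the frame of chamber between -0.009 and 0.009 m and z of filter in the frame of chamber below 0.004 m and angle between filter's own z axis and vertical below 0.06 rad and angle between the x axis of filter and the x axis of chamber, either way round below 0.12 rad and contact force between plate and filter between 4.5 and 18 N and linear speed of each of filter, plate below 0.01 m/s); the robot touches nothing.
It fails at once if the gasket is crushed: more than 25 N between plate and filter (contact force between plate and filter above 25 N).
It fails at once if the cover is moved by more than 30 mm (distance of cover from where it was at the start of the episode above 0.03 m).
It fails at once if the screwdriver is moved by more than 30 mm (distance of screwdriver from where it was at the start of the episode above 0.03 m).
It fails at once if the tape is moved by more than 30 mm (distance of tape from where it was at the start of the episode above 0.03 m).
It fails at once if the grease is moved by more than 30 mm (distance of grease from where it was at the start of the episode above 0.03 m).
It also fails if it takes over 64 s, if anything falls off the work surface, if the arm or the gripper's body presses on something with over 40 N, if the wrist force passes 120 N, or if a joint passes its speed limit or range.

## Working session

There is one attempt and no reset: what is moved stays moved. The work goes in short steps, each a Python script; the robot and the scene stay as the last script left them, time stands still between calls to the robot, and variables do not carry over. Pictures are saved under pics/ and viewed, at most 10 in all, crops included, and the job is handed in when it is done.

```bash
ls; mkdir -p pics; python3 - <<'E'
from bench import env
import cv2,numpy as np,pickle
d={}
for n in ("scene","top"):
    c=env.read_camera(n);d[n]=c
    cv2.imwrite(f"pics/{n}0.png",cv2.resize(c["color"],None,fx=1.5,fy=1.5))
    print(n,c["fx"],c["cx"],c["cy"],np.round(c["origin"],3),np.round(c["attitude"],3).tolist(),(c["depth"]>0).mean())
pickle.dump(d,open("d0.pkl","wb"))
print(env.get_state(),env.tcp_to_grasp)
E
```

```text
pics
scene 348.82098934113213 257.44795885856576 187.13667211911562 [ 1.41  -0.197  0.719] [-1.651, -1.606, 0.865] 0.9960683186848959
top 374.7201576659704 253.70018376211866 189.91184825800863 [ 0.338 -0.162  1.266] [-2.195, 2.144, -0.142] 0.99603271484375
{'time': 0.1, 'joints': array([ 1.03998082e+00,  2.87098139e-01,  1.57804345e+00, -1.28343575e-05,
        1.27862821e+00, -1.50016903e-01]), 'joint_vel': array([-0.00067388, -0.0007273 , -0.0032183 , -0.00099274, -0.00092372,
        0.00021299]), 'tau': array([ 1.54904370e-03, -4.07297194e+01, -2.93702048e+01, -1.62186170e-04,
        3.44901411e-03, -1.06172232e-05]), 'ee_pos': array([0.25054748, 0.62612538, 0.23006451]), 'tcp_rot': array([-0.59440813, -3.08411721,  0.00322932]), 'ft_force': array([-0.21063341,  0.50663148,  0.99376003]), 'torque': array([-0.03453145,  0.01493388,  0.03516448]), 'finger_force': 0.0, 'width': 0.08552978733496427} 0.0187
```

View pics/scene0.png

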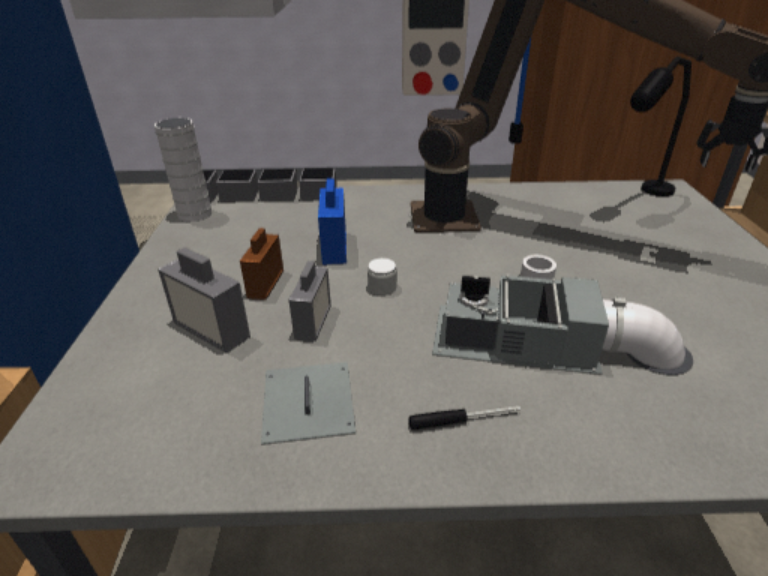

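View pics/top0.png

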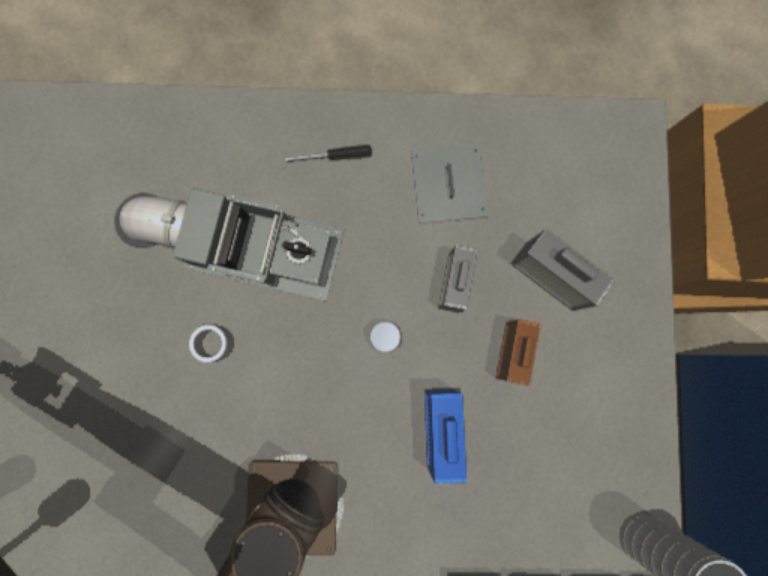

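The scene picture (1.5x) shows the knob at (475,290), the chamber at about (540,305) and the outlet on the right. In the top picture the knob is at (298,250) and the chamber at (248,238).

Filter candidates in the top picture:
- Big grey at (563,270)
- Small grey at (458,278)
- Brown at (520,352)
- Blue at (446,436)

The small grey one at (458,278), which is (311,303) in the scene picture, fits: it is grey and the smaller of the two greys. I'll confirm it in a crop and measure.

```bash
cat > h.py <<'E'
import numpy as np,cv2
from scipy.spatial.transform import Rotation as R
def cloud(c):
    v,u=np.mgrid[:384,:512]; z=c["depth"]
    p=np.stack([(u-c["cx"])/c["fx"]*z,(v-c["cy"])/c["fy"]*z,z],-1)
    a=np.array(c["attitude"]); M=a if a.shape==(3,3) else R.from_rotvec(a).as_matrix()
    return p@M.T+c["origin"]
def ray(c,u,v,h):
    d=R.from_rotvec(c["attitude"]).apply([(u-c["cx"])/c["fx"],(v-c["cy"])/c["fy"],1]); o=np.array(c["origin"])
    return o+d*(h-o[2])/d[2]
def rect(P):
    r=cv2.minAreaRect((P[:,:2]*1000).astype(np.float32)); return np.round(r[0],1),np.round(r[1],1),round(r[2],1)
E
python3 - <<'E'
import pickle; from h import *
d=pickle.load(open("d0.pkl","rb"))
t=d["top"];s=d["scene"]
W={n:cloud(d[n]) for n in d}
for n,b in(("top",(150,220,285,325)),("scene",(160,235,185,225))):
    P=W[n][b[0]:b[1],b[2]:b[3]].reshape(-1,3)
    for lo,hi in((.09,.12),(.13,.155),(.01,.155)):
        Q=P[(P[:,2]>lo)&(P[:,2]<hi)]
        if len(Q)>4: print(n,lo,len(Q),np.round(np.median(Q,0),4),rect(Q))
# box
for n,b in(("top",(110,205,70,235)),("scene",(175,250,285,460))):
    P=W[n][b[0]:b[1],b[2]:b[3]].reshape(-1,3)
    for lo,hi in((.001,.012),(.09,.108),(.11,.122),(.13,.15)):
        Q=P[(P[:,2]>lo)&(P[:,2]<hi)]
        if len(Q)>4: print("box",n,lo,len(Q),np.round(np.median(Q,0),4),rect(Q))
a=cv2.resize(t["color"][110:210,70:240],None,fx=4,fy=4,interpolation=3)
b=cv2.resize(s["color"][165:250,100:230],None,fx=4,fy=4,interpolation=3)
c=cv2.resize(s["color"][170:255,285:415],None,fx=4,fy=4,interpolation=3)
cv2.imwrite("pics/filt.png",b); cv2.imwrite("pics/boxtop.png",a)
E
```

```text
top 0.09 517 [ 0.4915 -0.3408  0.1049] (array([ 495.1, -345. ]), array([ 48.2, 130.1]), 80.0)
top 0.13 109 [ 0.4962 -0.3435  0.1405] (array([ 495.1, -345.2]), array([16.3, 59.5]), 80.1)
top 0.01 757 [ 0.4898 -0.3396  0.1049] (array([ 495.1, -345. ]), array([ 48.4, 130.1]), 79.8)
scene 0.09 343 [ 0.5248 -0.3407  0.1039] (array([ 420.6, -362.2]), array([292.7,  93.7]), 13.5)
scene 0.13 76 [ 0.5022 -0.3441  0.139 ] (array([ 495.4, -344.5]), array([15.7, 62.8]), 79.0)
scene 0.01 1214 [ 0.518  -0.3387  0.0708] (array([ 405.5, -381. ]), array([144.8, 315.3]), 87.6)
box top 0.001 4750 [0.5524 0.1271 0.0029] (array([590.5, 171.9]), array([328.1, 565.6]), 1.6)
box top 0.09 1796 [0.5852 0.148  0.0998] (array([577.4, 152.6]), array([418. , 168.6]), 77.8)
box top 0.11 1148 [0.5876 0.2032 0.1159] (array([573.4, 135.8]), array([342.4, 149.7]), 78.4)
box top 0.13 92 [ 0.543  -0.0046  0.1408] (array([544. ,  -4.2]), array([55., 14.]), 78.9)
box scene 0.001 1727 [0.609  0.1183 0.0028] (array([476.1, 245.5]), array([688.2, 410.1]), 87.9)
box scene 0.09 1540 [0.6112 0.1526 0.0992] (array([577.8, 159.5]), array([393.8, 174. ]), 77.7)
box scene 0.11 883 [0.5964 0.2001 0.1152] (array([577.8, 121.4]), array([314.6, 152.7]), 81.3)
box scene 0.13 94 [ 0.5476 -0.0047  0.1384] (array([543.6,  -3.7]), array([54.4, 18.5]), 78.9)
```

View pics/filt.png

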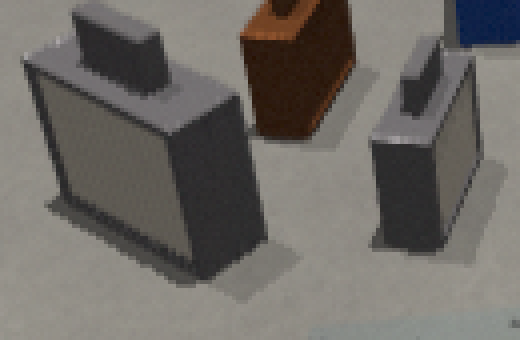

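View pics/boxtop.png

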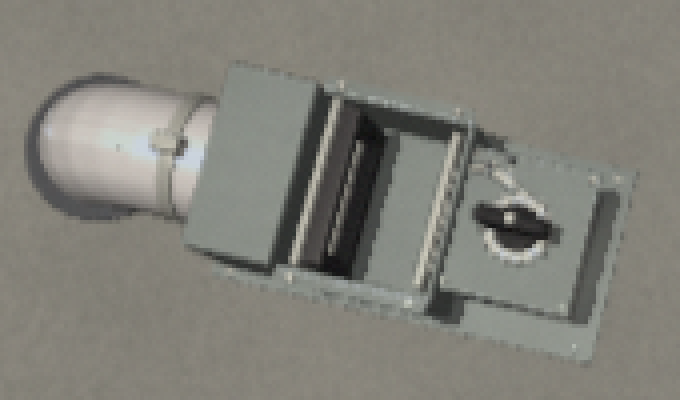

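The crops confirm it: the right-hand grey one is smaller. It measures 48x130x105 mm with a 16x60 mm tab at z 0.14, and both views agree. Next I'll refine the box frame and check reach.

```bash
python3 - <<'E'
import pickle; from h import *
from bench import env
d=pickle.load(open("d0.pkl","rb"))
W={n:cloud(d[n]) for n in d}
k=np.array([.544,-.004])
for n in W:
    P=W[n].reshape(-1,3)
    for yaw in (77.7,78.3):
        a=np.radians(yaw); M=np.array([[np.cos(a),np.sin(a)],[-np.sin(a),np.cos(a)]])
        q=np.c_[(P[:,:2]-k)@M.T-[.068,0],P[:,2]]*1000
        q=q[(q[:,0]>-150)&(q[:,0]<190)&(abs(q[:,1])<100)]
        w=q[(abs(q[:,2]-100)<4)&(q[:,0]>-5)&(q[:,0]<95)]
        o=q[(abs(q[:,2]-116)<3)&(q[:,0]>70)]
        print(n,yaw,"walls")
        for lo in (0,20,40,60):
            m=w[(w[:,0]>=lo)&(w[:,0]<lo+20)&(abs(w[:,1])>55),1]
            print("  ",lo,[np.round([np.min(g),np.max(g)],1).tolist() for g in(m[m<0],m[m>0]) if len(g)])
        print("  outlet",rect(o))
        if n=="top":
            fl=q[(abs(q[:,2]-4)<3)&(abs(q[:,1])<60)&(q[:,0]>-20)&(q[:,0]<110)]; print("  floor x",np.percentile(fl[:,0],[0,2,50,98,100]).round(1),np.median(fl[:,2]))
            for lo in range(-12,110,6):
                m=q[(q[:,0]>=lo)&(q[:,0]<lo+6)&(abs(q[:,1])<40)]; print("   x",lo,np.percentile(m[:,2],[5,50,95]).round(0))
s=env.get_state();print(s['torque'])
E
```

```text
scene 77.7 walls
   0 [[-83.8, -68.0], [68.3, 86.0]]
   20 [[-85.2, -70.2], [68.9, 88.0]]
   40 [[-82.9, -68.9], [68.7, 88.8]]
   60 [[-82.8, -58.5], [58.0, 85.3]]
  outlet (array([143386.5,    178.5]), array([ 71641. , 151746.6]), 0.6)
scene 78.3 walls
   0 [[-84.5, -68.8], [67.5, 85.2]]
   20 [[-86.2, -71.2], [67.9, 86.9]]
   40 [[-84.2, -70.2], [67.5, 87.7]]
   60 [[-84.1, -55.4], [56.5, 83.8]]
  outlet (array([143376.8,  -2035.1]), array([ 71641. , 151746.6]), 0.0)
top 77.7 walls
   0 [[-82.5, -71.1], [71.5, 84.6]]
   20 [[-82.8, -69.8], [72.2, 84.4]]
   40 [[-83.3, -69.7], [71.7, 85.0]]
   60 [[-81.7, -58.1], [56.0, 84.7]]
  outlet (array([145868.4,   1707. ]), array([150392.6,  78578.5]), 89.5)
  floor x [-19.4  21.6  48.6  74.1  75.3] 3.9856488314723437
   x -12 [ 86.  94. 100.]
   x -6 [ 62.  96. 101.]
   x 0 [95. 95. 95.]Traceback (most recent call last):
  File "<stdin>", line 22, in <module>
    return _quantile_unchecked(
        a, q, axis, out, overwrite_input, method, keepdims, weights)
    return _ureduce(a,
                    func=_quantile_ureduce_func,
    ...<5 lines>...
                    overwrite_input=overwrite_input,
                    method=method)
    r = func(a, **kwargs)
    result = _quantile(arr,
                       quantiles=q,
    ...<2 lines>...
                       out=out,
                       weights=wgt)
    slices_having_nans = np.isnan(arr[-1, ...])
                                  ~~~^^^^^^^^^
IndexError: index -1 is out of bounds for axis 0 with size 0
```

```bash
cat >> h.py <<'E'
YAW=np.radians(78.0); KN=np.array([.544,-.004]); BX=np.array([np.cos(YAW),np.sin(YAW)]); BY=np.array([-BX[1],BX[0]])
CH=KN+.068*BX
def rot(yaw): # tool down, tool y axis at heading yaw
    y=np.array([np.cos(yaw),np.sin(yaw),0]); z=np.array([0,0,-1.]); return R.from_matrix(np.c_[np.cross(y,z),y,z]).as_rotvec()
E
python3 - <<'E'
import pickle; from h import *
from bench import env
d=pickle.load(open("d0.pkl","rb"))
for n in d:
    P=cloud(d[n]).reshape(-1,3); q=np.c_[(P[:,:2]-CH)@BX,(P[:,:2]-CH)@BY,P[:,2]]*1000
    m=q[(abs(q[:,2]-96)<5)&(abs(q[:,0])<15)&(abs(q[:,1])<55)]; print(n,"plate",np.percentile(m[:,0],[1,50,99]).round(1),np.median(m[:,2]).round(1), np.percentile(m[m[:,1]>20,0],99).round(1),np.percentile(m[m[:,1]<-20,0],99).round(1))
C=CH+.029*BX
f=np.array([.495,-.345]); 
for y in (80,260):
    yw=np.radians(y)
    for p in((*f,.28),(*f,.113),(*C,.29),(*C,.117)):
        j=env.inverse_kinematics(p,rot(yw)); print(y,np.round(p,3),None if j is None else np.round(j,2))
for y in range(-192,360,90):
    j=env.inverse_kinematics((*KN,.12),rot(np.radians(y))); print("knob",y,None if j is None else np.round(j,2))
E
```

```text
scene plate [-13.7  -4.3  -1. ] 98.0 -1.0 -1.2
top plate [-14.9  -4.5   0. ] 98.1 0.1 -0.2
80 [ 0.495 -0.345  0.28 ] [-0.78  0.1   1.71  0.    1.34 -2.17]
80 [ 0.495 -0.345  0.113] [-0.78  0.25  1.85  0.    1.04 -2.17]
80 [0.564 0.091 0.29 ] [-0.02  0.02  1.77 -0.    1.35 -1.41]
80 [0.564 0.091 0.117] [-0.02  0.18  1.92 -0.    1.04 -1.41]
260 [ 0.495 -0.345  0.28 ] [-0.78  0.1   1.71 -0.    1.34  0.97]
260 [ 0.495 -0.345  0.113] [-0.78  0.25  1.85 -0.    1.04  0.97]
260 [0.564 0.091 0.29 ] [-0.02  0.02  1.77 -0.    1.35  1.73]
260 [0.564 0.091 0.117] [-0.02  0.18  1.92 -0.    1.04  1.73]
knob -192 None
knob -102 [-0.19  0.12  1.99 -0.    1.03  1.59]
knob -12 [-0.19  0.12  1.99 -0.    1.03  0.02]
knob 78 [-0.19  0.12  1.99 -0.    1.03 -1.56]
knob 168 None
knob 258 [-0.19  0.12  1.99 -0.    1.03  1.59]
knob 348 [-0.19  0.12  1.99 -0.    1.03  0.02]
```

The plate's face lies at x≈0, so the frame is consistent. Now I'll grasp the filter.

```bash
python3 - <<'E'
from h import *
from bench import env
f=np.array([.495,-.345]); r=rot(np.radians(80+180))
env.move_gripper(.05,f_grip=40)
env.goto((*f,.24),r); env.move_l((*f,.116),v=.12)
env.move_gripper(0.0,f_grip=40); s=env.get_state(); print(s['width'],s['finger_force'],s['ft_force'],s['ee_pos'])
env.move_l((*f,.30),v=.15); s=env.get_state(); print(s['time'],s['width'],s['ft_force'],s['torque'],s['joints'].round(2))
C=CH+.029*BX
env.goto((*C,.30),rot(YAW+np.pi)); s=env.get_state(); print(s['time'],s['ee_pos'],s['width'],C)
c=env.read_camera("top");import pickle;pickle.dump(c,open("t1.pkl","wb"))
s=env.read_camera("scene");pickle.dump(s,open("s1.pkl","wb"))
cv2.imwrite("pics/held.png",np.hstack([cv2.resize(s["color"][60:280,250:450],None,fx=2,fy=2),cv2.resize(c["color"][80:300,60:260],None,fx=2,fy=2)]))
P=cloud(s).reshape(-1,3); q=np.c_[(P[:,:2]-C)@BX,(P[:,:2]-C)@BY,P[:,2]]*1000
m=q[(abs(q[:,0])<45)&(abs(q[:,1])<90)&(q[:,2]>150)&(q[:,2]<285)]
print(len(m),np.percentile(m,[0.5,50,99.5],axis=0).round(1)); 
m=m[m[:,2]<270]; a,b,e=rect(m/1000);print(a,b,e)
E
```

```text
0.01538121895608401 41.27101957798004 [-0.37976002 -0.19987281  2.89190038] [ 0.49544369 -0.34555991  0.11687982]
6.9917 0.015175469877634927 [-0.23928457 -0.43180831 -3.49518114] [-0.03330614 -0.03206678  0.01284889] [-0.78  0.09  1.69  0.    1.37  0.97]
8.6167 [0.56441982 0.08990674 0.29992932] 0.015370572591901747 [0.56416743 0.09088032]
753 [[-25.  -68.  182.9]
 [ -6.  -64.3 233.9]
 [ 22.4  61.6 284.6]]
[-1.1 -1.3] [ 48.6 136. ] 0.1
```

View pics/held.png

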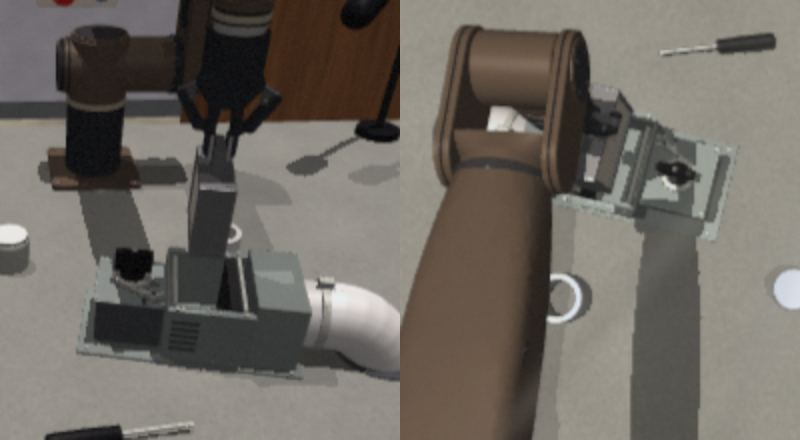

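The filter hangs upright and square, centred within about 1 mm over the chamber (left half, filter at (215,200)). Inserting it now, guarded by force.

```bash
python3 - <<'E'
from h import *
from bench import env
import pickle
C=CH+.030*BX
env.move_l((*C,.235),v=.12); env.sleep(.2)
s=env.get_state(); print(s['ee_pos'],s['ft_force'])
print(env.move_l((*C,.128),v=.1,threshold=8)); s=env.get_state(); print(s['ee_pos'],s['ft_force'])
if s['ee_pos'][2]<.135:
    print(env.move_l((*C,.1195),v=.03,threshold=5)); s=env.get_state(); print(s['time'],s['ee_pos'],s['ft_force'])
    if s['ee_pos'][2]<.124:
        env.move_gripper(.045); env.sleep(.1); s=env.get_state(); print(s['width'],s['finger_force'],s['ft_force'])
        env.move_l((*s['ee_pos'][:2],.26),v=.2)
        env.goto((*KN,.22),rot(np.radians(-12)))
        c=env.read_camera("top");d=env.read_camera("scene");w=env.read_camera("wrist")
        pickle.dump((c,d,w),open("s2.pkl","wb"))
        for e in (c,d):
            P=cloud(e).reshape(-1,3); q=np.c_[(P[:,:2]-CH)@BX,(P[:,:2]-CH)@BY,P[:,2]]*1000
            q=q[(abs(q[:,0]-30)<50)&(abs(q[:,1])<75)]
            for lo,hi in((105,113),(140,150)):
                m=q[(q[:,2]>lo)&(q[:,2]<hi)]
                if len(m)>5: print(lo,len(m),np.median(m[:,2]),rect(m/1000))
        cv2.imwrite("pics/ins.png",np.hstack([cv2.resize(d["color"][120:280,270:450],None,fx=2,fy=2),cv2.resize(w["color"],(427,320))]))
        print(env.get_state()['time'],env.get_state()['joints'])
E
```

```text
[0.56504842 0.09187174 0.23639824] [-0.2055803   0.33553659 -2.91533211]
False
[0.56511221 0.09185034 0.12899353] [ 0.28718244 -0.04031452 -2.67786532]
True
11.15 [0.56538466 0.09155457 0.12073969] [ 1.55834304 -1.37377402  3.49023367]
0.04534872253635931 0.0 [-0.30671278  0.79790062  0.25753429]
105 37 109.03284566109339 (array([30.1, -4.4]), array([23.7, 48. ]), 82.7)
140 42 145.04735619116903 (array([30.2, -1.8]), array([25.1, 16. ]), 87.8)
105 313 108.17828950347474 (array([30.2, -2. ]), array([ 47.8, 132.1]), 0.2)
140 64 144.04816992031917 (array([29.4, -2.7]), array([57. , 14.7]), 88.1)
14.1917 [-1.93564816e-01  7.29120850e-03  1.91039651e+00  3.29085260e-05
  1.22388666e+00  1.58050987e-02]
```

View pics/ins.png

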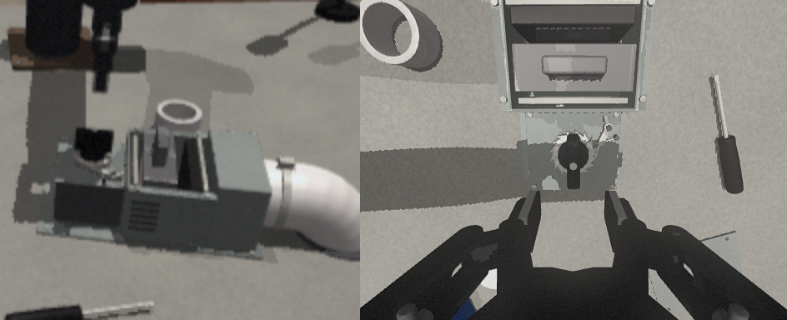

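The filter stands in the chamber: the top is at 109 mm, and it sits at x 30, y −2 mm and square. The wrist view shows the knob bar between the open fingers at (573,155). I'll grip the knob and wind the first 2 clicks, which are safe in any case, while logging torque.

```bash
cat > wind.py <<'E'
from h import *
from bench import env
def read(n=4):
    a=[]
    for _ in range(n):
        s=env.get_state(); a.append(np.r_[s['torque'],s['ft_force'],s['tau'][5]]); env.sleep(.02)
    return np.mean(a,0),s
def wind(j0,start,stop,n=6):
    step=.3927/n
    for i in range(start+1,stop+1):
        j=j0.copy(); j[5]+=i*step; env.movej(j); m,s=read()
        print(f"{i/n:.2f} q6 {s['joints'][5]-j0[5]:.3f} Tz {m[2]:.3f} tau6 {m[6]:.3f} F {m[3:6].round(1)} t {s['time']:.1f}")
E
python3 - <<'E'
from wind import *
env.move_gripper(.05)
env.move_l((*KN,.111),v=.12); m,s=read(); print(m.round(3))
env.move_gripper(0,f_grip=60); m,s=read(); print(m.round(3),s['width'],s['finger_force'],s['ee_pos'],s['time'])
j0=s['joints'].copy(); np.save("j0.npy",j0)
wind(j0,0,12)
E
```

```text
[ 0.011  0.031  0.006 -0.134 -0.499  0.639  0.   ]
[-0.007 -0.102  0.035  0.646  0.007  2.596  0.036] 0.013394361112878667 60.70126175880432 [ 0.5446747  -0.00408946  0.11173926] 16.0083
0.17 q6 0.064 Tz -0.006 tau6 0.032 F [ 0.8 -0.7  1.1] t 16.3
0.33 q6 0.129 Tz 0.024 tau6 0.039 F [1.1 0.  0.9] t 16.6
0.50 q6 0.194 Tz 0.032 tau6 0.041 F [ 1.8 -0.6  0.5] t 17.0
0.67 q6 0.260 Tz 0.021 tau6 0.042 F [ 2.1 -1.3  0. ] t 17.3
0.83 q6 0.325 Tz 0.011 tau6 0.039 F [ 3.  -0.9 -0.2] t 17.6
1.00 q6 0.391 Tz 0.036 tau6 0.033 F [ 3.3 -1.  -1.2] t 17.9
1.17 q6 0.456 Tz 0.029 tau6 0.036 F [ 4.1 -2.  -1.4] t 18.2
1.33 q6 0.521 Tz 0.009 tau6 0.028 F [ 4.9 -2.6 -1.9] t 18.5
1.50 q6 0.586 Tz 0.008 tau6 0.030 F [ 4.5 -2.2 -2.2] t 18.9
1.67 q6 0.652 Tz 0.033 tau6 0.034 F [ 5.  -2.2 -2.4] t 19.2
1.83 q6 0.717 Tz 0.014 tau6 0.027 F [ 5.1 -2.4 -2.8] t 19.5
2.00 q6 0.783 Tz 0.021 tau6 0.019 F [ 4.8 -2.5 -2.5] t 19.8
```

```bash
sed -i 's/^def wind(j0,start,stop,n=6):/def wind(j0,start,stop,n=6,lim=.12):/; $a\        if m[6]>lim: print("limit"); return i' wind.py
python3 - <<'E'
from wind import *
wind(np.load("j0.npy"),12,36)
E
```

```text
2.17 q6 0.848 Tz 0.026 tau6 0.022 F [ 5.4 -2.3 -2.5] t 20.1
2.33 q6 0.914 Tz 0.041 tau6 0.027 F [ 5.4 -2.7 -2.8] t 20.4
2.50 q6 0.979 Tz 0.002 tau6 0.031 F [ 5.  -2.8 -2.4] t 20.8
2.67 q6 1.045 Tz 0.007 tau6 0.033 F [ 5.3 -3.3 -2.9] t 21.1
2.83 q6 1.110 Tz 0.020 tau6 0.029 F [ 5.8 -3.1 -2.5] t 21.4
3.00 q6 1.175 Tz -0.001 tau6 0.019 F [ 6.  -3.4 -3. ] t 21.7
3.17 q6 1.241 Tz 0.032 tau6 0.027 F [ 5.2 -3.7 -2.3] t 22.0
3.33 q6 1.306 Tz -0.022 tau6 0.028 F [ 4.9 -3.6 -2.6] t 22.3
3.50 q6 1.372 Tz 0.020 tau6 0.032 F [ 5.2 -3.9 -2.1] t 22.7
3.67 q6 1.437 Tz 0.017 tau6 0.032 F [ 5.8 -4.2 -2.7] t 23.0
3.83 q6 1.503 Tz 0.018 tau6 0.030 F [ 6.  -3.6 -2.4] t 23.3
4.00 q6 1.568 Tz -0.009 tau6 0.020 F [ 5.  -3.3 -2.6] t 23.6
4.17 q6 1.634 Tz -0.000 tau6 0.027 F [ 5.6 -4.6 -2.9] t 23.9
4.33 q6 1.699 Tz -0.004 tau6 0.027 F [ 5.  -4.3 -2.5] t 24.2
4.50 q6 1.764 Tz 0.020 tau6 0.032 F [ 5.  -4.3 -2.9] t 24.6
4.67 q6 1.830 Tz 0.027 tau6 0.033 F [ 5.3 -4.8 -2. ] t 24.9
4.83 q6 1.895 Tz -0.015 tau6 0.027 F [ 4.9 -4.9 -2.7] t 25.2
5.00 q6 1.961 Tz 0.001 tau6 0.024 F [ 4.7 -4.7 -2.2] t 25.5
5.17 q6 2.026 Tz -0.007 tau6 0.021 F [ 4.6 -5.3 -2.2] t 25.8
5.33 q6 2.092 Tz 0.002 tau6 0.027 F [ 4.7 -5.3 -2.6] t 26.1
5.50 q6 2.157 Tz -0.030 tau6 0.027 F [ 4.8 -5.3 -2.5] t 26.5
5.67 q6 2.223 Tz 0.019 tau6 0.034 F [ 4.3 -5.4 -2.3] t 26.8
5.83 q6 2.288 Tz 0.023 tau6 0.047 F [ 4.2 -5.6 -2.5] t 27.1
6.00 q6 2.353 Tz 0.036 tau6 0.052 F [ 3.8 -6.  -2.4] t 27.4
```

The torque leaves its 0.03 baseline at about 5.65 clicks. I'll go a little past click 6 to confirm the slope, then let go, regrip half a turn back, and look at the plate.

```bash
python3 - <<'E'
from wind import *
import pickle
j0=np.load("j0.npy"); wind(j0,36,39)
j=j0.copy(); j[5]+=6*.3927; env.movej(j); m,s=read(); print("back at tooth 6",m[6].round(3))
env.move_gripper(.05); p=s['ee_pos'].copy()
env.move_l((*KN,.18),v=.2)
j=env.get_state()['joints'].copy(); j[5]=j0[5]+6*.3927-np.pi; env.movej(j)
c=env.read_camera("top");d=env.read_camera("scene");w=env.read_camera("wrist"); pickle.dump((c,d,w),open("s3.pkl","wb"))
for e in (c,d):
    P=cloud(e).reshape(-1,3); q=np.c_[(P[:,:2]-CH)@BX,(P[:,:2]-CH)@BY,P[:,2]]*1000
    k=q[(abs(q[:,0]+68)<35)&(abs(q[:,1])<35)&(q[:,2]>137)&(q[:,2]<144)]
    if len(k)>5: print("knob",len(k),rect(k/1000))
    q=q[(abs(q[:,0]-45)<50)&(abs(q[:,1])<75)]
    m=q[(q[:,2]>105)&(q[:,2]<113)&(q[:,0]<84)]
    if len(m)>5: print("filter",len(m),np.median(m[:,2]),rect(m/1000))
cv2.imwrite("pics/w3.png",np.hstack([cv2.resize(d["color"][120:280,270:450],None,fx=2,fy=2),cv2.resize(w["color"],(427,320))]))
print(env.get_state()['time'])
E
```

```text
6.17 q6 2.419 Tz 0.029 tau6 0.070 F [ 4.  -6.2 -2.1] t 27.7
6.33 q6 2.484 Tz 0.060 tau6 0.087 F [ 3.8 -5.8 -1.9] t 28.0
6.50 q6 2.550 Tz 0.092 tau6 0.111 F [ 3.4 -6.1 -1.8] t 28.4
back at tooth 6 0.107
knob 13 (array([-83.3, -14.7]), array([ 9.5, 11.3]), 40.3)
filter 33 108.71749874581194 (array([36.2, -2. ]), array([16.5, 16.8]), 3.5)
knob 52 (array([-68.3,  -0.8]), array([55.7, 13.8]), 46.9)
filter 315 108.18677434229451 (array([51.7, -1.5]), array([ 48.3, 133.2]), 0.0)
32.4833
```

View pics/w3.png

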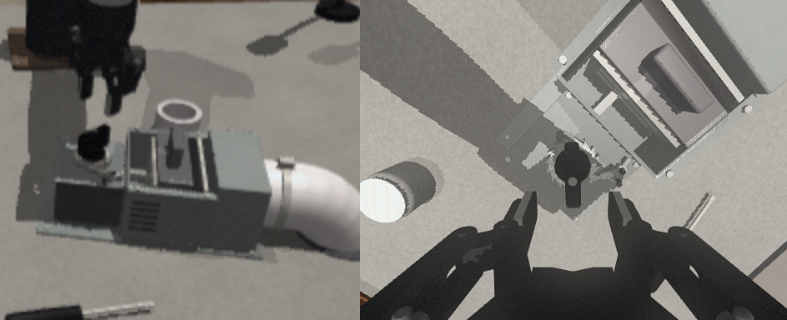

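The picture shows the knob bar lying between the fingers and the filter moved forward: its centre is at x 51.7, so the plate is at 27.7 mm, or 6 clicks. The squeeze began at about 5.7, so tooth 7 gives about 10 N while tooth 8 would exceed 18 N. I'll wind one more click.

```bash
python3 - <<'E'
from wind import *
import pickle
env.move_l((*KN,.111),v=.12)
env.move_gripper(0,f_grip=60); m,s=read(); print(m.round(3),s['width'])
j0=s['joints'].copy(); np.save("j1.npy",j0)
wind(j0,0,7,lim=.25)
j=j0.copy(); j[5]+=.3927+.11; env.movej(j); m,s=read(); print("7.28",m[6].round(3),s['joints'][5]-j0[5])
j[5]=j0[5]+.36; env.movej(j); m,s=read(); print("back to pawl",m[6].round(3),s['joints'][5]-j0[5])
E
```

```text
[-0.157  0.554  0.08  -2.962 -0.121  5.445  0.082] 0.012965299862863664
0.17 q6 0.064 Tz 0.075 tau6 0.092 F [-1.1  0.3  1.4] t 34.0
0.33 q6 0.129 Tz 0.097 tau6 0.115 F [-0.3 -0.1  1.3] t 34.3
0.50 q6 0.194 Tz 0.099 tau6 0.128 F [-0.5  0.   1.4] t 34.6
0.67 q6 0.260 Tz 0.113 tau6 0.149 F [-0.2  0.3  1.4] t 34.9
0.83 q6 0.325 Tz 0.161 tau6 0.161 F [0.4 0.8 0.9] t 35.3
1.00 q6 0.391 Tz -0.006 tau6 0.022 F [1.  0.5 0.4] t 35.6
1.17 q6 0.456 Tz 0.165 tau6 0.184 F [1.4 1.3 0.1] t 35.9
7.28 0.192 0.5009924209496509
back to pawl 0.084 0.3622070509261064
```

```bash
python3 - <<'E'
from wind import *
j0=np.load("j1.npy")
j=j0.copy(); j[5]+=.3927; env.movej(j); m,s=read(); print("at 7",m[6].round(3))
env.move_gripper(.05); env.move_l((*KN,.25),v=.2)
j=env.get_state()['joints'].copy(); j[0]-=.6; env.movej(j)
for n in("top","scene"):
    e=env.read_camera(n)
    P=cloud(e).reshape(-1,3); q=np.c_[(P[:,:2]-CH)@BX,(P[:,:2]-CH)@BY,P[:,2]]*1000
    k=q[(abs(q[:,0]+68)<35)&(abs(q[:,1])<35)&(q[:,2]>136)&(q[:,2]<144)]
    if len(k)>5: print("knob",len(k),rect(k/1000))
    q=q[(abs(q[:,0]-45)<50)&(abs(q[:,1])<75)]
    m=q[(q[:,2]>105)&(q[:,2]<113)&(q[:,0]<82)]
    if len(m)>5: print("filter",len(m),np.median(m[:,2]),rect(m/1000))
    if n=="top": cv2.imwrite("pics/end.png",cv2.resize(e["color"][90:270,60:330],None,fx=2.5,fy=2.5))
s=env.get_state();print(s['time'],s['ee_pos'],s['finger_force'])
E
```

```text
at 7 0.156
knob 76 (array([-68.1,   0.2]), array([55.2, 14.4]), 24.9)
filter 449 108.95250875921003 (array([56.3, -0.7]), array([129.6,  49. ]), 89.8)
knob 60 (array([-68.3,  -1.5]), array([55.1, 16.3]), 23.4)
filter 312 108.30342857476876 (array([56.2, -1.6]), array([132.6,  47.8]), 89.8)
39.475 [ 0.44677838 -0.30875126  0.24834146] 0.0
```

View pics/end.png

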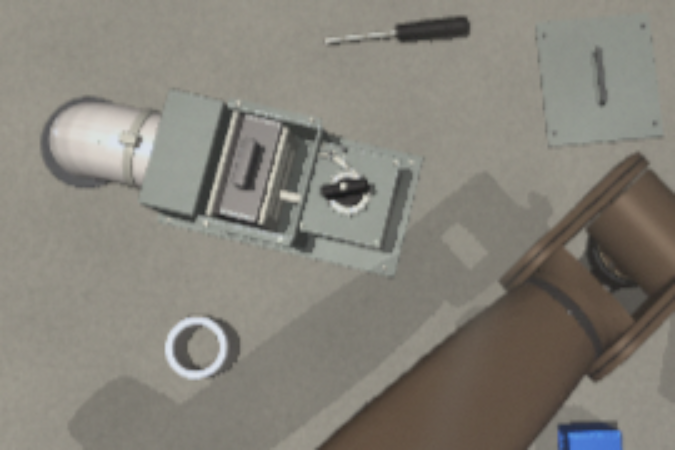

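The filter has advanced a further 4.5 mm and the knob stands at tooth 7, held by the pawl. In the picture the robot is clear, and the tape (197,347), screwdriver and cover have not moved. Handing in.

```bash
python3 -c "
from bench import env
print(env.finish_job())"
```

```text
the job is handed in; nothing more can be done
None
```

The filter stands upright and square in the chamber, clamped on the 7th click (squeeze first felt at about 5.7) with an estimated 10 N (not measured directly) held by the pawl; the robot is clear, and I handed the job in at about 39.5 s with no verdict returned.

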